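Sort the icing syringes and the cutter into their trays

TASK

Clear up after icing: lay the syringes whose plunger is pulled out in the white tray, the syringe whose plunger is pushed in in the blue tray, and stand the biscuit cutter upright in the small wooden tray. Every syringe must lie flat on the floor of its tray, not on the rim or on another, with its plunger still pulled out or pushed in as you found it.

Things in the scene. Friction and masses are not known exactly. Their poses are not given: they have to be found in the camera images.
- syringe_a: icing syringe lying on two red square flanges (36 x 36 x 6 mm, inner faces 36 mm apart); bare aluminium barrel between them, 24 mm diameter: grasp crosswise there. Origin on the barrel axis midway between the flanges, 18 mm above what it lies on. x along the barrel to the steel nozzle, tip at +35 mm; the plunger's red thumb disc (24 mm dia.) ends at x = -31 mm less the joint value. 95 g
- syringe_b: icing syringe lying on two red square flanges (36 x 36 x 6 mm, inner faces 36 mm apart); bare aluminium barrel between them, 24 mm diameter: grasp crosswise there. Origin on the barrel axis midway between the flanges, 18 mm above what it lies on. x along the barrel to the steel nozzle, tip at +35 mm; the plunger's red thumb disc (24 mm dia.) ends at x = -31 mm less the joint value. 95 g
- syringe_c: icing syringe lying on two red square flanges (36 x 36 x 6 mm, inner faces 36 mm apart); bare aluminium barrel between them, 24 mm diameter: grasp crosswise there. Origin on the barrel axis midway between the flanges, 18 mm above what it lies on. x along the barrel to the steel nozzle, tip at +35 mm; the plunger's red thumb disc (24 mm dia.) ends at x = -31 mm less the joint value. 95 g
- syringe_a_plunger (a joint): plunger of syringe_a, m: 0 = pushed fully in, grows as it is pulled out (away from the nozzle), at most 0.028; a pushed-in one reads under 0.003, a pulled-out one over 0.021. Stiff: stays where it is up to 3 N.
- syringe_b_plunger (a joint): plunger of syringe_b, m: 0 = pushed fully in, grows as it is pulled out (away from the nozzle), at most 0.028; a pushed-in one reads under 0.003, a pulled-out one over 0.021. Stiff: stays where it is up to 3 N.
- syringe_c_plunger (a joint): plunger of syringe_c, m: 0 = pushed fully in, grows as it is pulled out (away from the nozzle), at most 0.028; a pushed-in one reads under 0.003, a pulled-out one over 0.021. Stiff: stays where it is up to 3 N.
- biscuit_cutter: tin biscuit cutter standing on its cutting edge: ring 56 mm in diameter and 24 mm high with a bow handle over it, 50 mm high in all. The bow is a strap 12 mm wide (along x) that spans the ring along y; its flat top is about 41 to 50 mm up. Origin at the centre of the underside, z up. 40 g. Grasp the top of the bow across x.
- white_tray: white open tray, fixed on the table: outside 126 (along its x) x 144 (y) x 16 mm high, walls and floor 4 mm thick, inside 118 x 136 mm. Origin at the centre of its underside, z up. Syringes fit when lying along its x; two fit side by side about 58 mm apart.
- blue_tray: blue open tray, fixed on the table: outside 126 (along its x) x 144 (y) x 16 mm high, walls and floor 4 mm thick, inside 118 x 136 mm. Origin at the centre of its underside, z up. Syringes fit when lying along its x; two fit side by side about 58 mm apart.
- wooden_tray: small square light-wood tray, fixed on the table: outside 98 x 98 x 16 mm high, walls and floor 4 mm thick, inside 90 x 90 mm. Origin at the centre of its underside, z up.
Things that resemble listed ones, but are neither listed nor needed, are in the scene too. Leave any orange look-alike of the syringe_a alone.

How it is judged:
At the end, for the whole second after the job is handed in: Pulled-out syringes (over 16 mm) in white tray, pushed-in one (under 6 mm) in blue: origin within 45 (tray x), 55 mm (y) of tray centre, axis 16-26 mm above tray underside, level to 0.1 rad. Cutter in wooden tray: within 25 mm each way, on floor, upright to 0.12 rad. All released, at rest (x of syringe_a in the frame of white_tray between -0.045 and 0.045 m and y of syringe_a in the frame of white_tray between -0.055 and 0.055 m and z of syringe_a in the frame of white_tray between 0.016 and 0.026 m and angle between syringe_a's own x axis and vertical between 1.47 and 1.67 rad and linear speed of each of syringe_a, syringe_b, syringe_c, biscuit_cutter below 0.03 m/s and contact force between each of syringe_a, syringe_b, syringe_c, biscuit_cutter and the fingers below 0.05 N and value of joint each of syringe_a_plunger, syringe_c_plunger above 0.016 m and x of syringe_b in the frame of blue_tray between -0.045 and 0.045 m and y of syringe_b in the frame of blue_tray between -0.055 and 0.055 m and z of syringe_b in the frame of blue_tray between 0.016 and 0.026 m and angle between syringe_b's own x axis and vertical between 1.47 and 1.67 rad and value of joint syringe_b_plunger below 0.006 m and x of syringe_c in the frame of white_tray between -0.045 and 0.045 m and y of syringe_c in the frame of white_tray between -0.055 and 0.055 m and z of syringe_c in the frame of white_tray between 0.016 and 0.026 m and angle between syringe_c's own x axis and vertical between 1.47 and 1.67 rad and x of biscuit_cutter in the frame of wooden_tray between -0.025 and 0.025 m and y of biscuit_cutter in the frame of wooden_tray between -0.025 and 0.025 m and z of biscuit_cutter in the frame of wooden_tray between -0.002 and 0.01 m and angle between biscuit_cutter's own z axis and vertical below 0.12 rad); the robot touches nothing.
It also fails if it takes over 104 s, if anything falls off the work surface, if the arm or the gripper's body presses on something with over 40 N, if the wrist force passes 120 N, or if a joint passes its speed limit or range.

ROBOT

A 6-joint arm with a two-finger parallel gripper is mounted at the origin on a cart in front of the work surface, level with it; the furniture and walls round the work are solid. World frame = base frame: x ahead of the robot, y to its left, z up, the work surface at z = 0. Lengths are in m, angles in rad, forces in N, time in s.
With the tool pointing down it reaches from about 0.3 to 1 m from the base axis. Payload 5.1 kg.
Tool frame: the origin (TCP) lies midway between the tips of the shut fingers; the grasp point (between the pads) lies 19 mm behind it (robot.pinch_z is the distance from the TCP to the grasp point, in m); z points along the fingers, y is the line along which they close (so a half turn about z gives the same grasp; the last joint's range is limited). The gripper opens to 95 mm and grips with 3 to 60 N. Pads are 20 mm wide; open, the fingers measure 119 mm over their backs; the gripper's body (75 mm by 180 mm) begins 59 mm behind the grasp point.
Start: joints at [-1.396, 0.124, 1.65, -0, 1.367, -0.083], TCP at [0.166, -0.629, 0.215] pointing down, gripper open.
Joint ranges: [-2.61, 2.61], [-1.02, 2.33], [0.03, 2.71], [-1.35, 4.49], [0.32, 2.68], [-2.91, 2.91]. Speed limits (rad/s): [2.57, 2.57, 3.14, 3.14, 3.14, 3.14].

INTERFACE

Orientations are given as a unit quaternion [w, x, y, z].
In Python, from cell import robot, imaging gives the robot as it stands. The module is installed in compiled form; this text tells all that it offers.
- The arm moves only by the shell command python3 -m handwheel 'ROWS' [OPENING] [FORCE]. ROWS is JSON, a list of rows, each an object with "delta_pos": the shift along the tool's x, y, z scaled (see below), a list of three; "rotation": the turn, a rotation vector about the tool's x, y, z scaled (see below), a list of three. A call has 1 to 5 rows; each row shifts and turns the commanded pose from where the row before left it, along the tool's axes as they then stand; what a row does not reach is not made up. The controller multiplies each number of a shift by 12 cm and each number of a turn by pi rad. A row lasts 1/12 s, in which the tool goes at most 41.7 mm and 7.16 degrees, less where a joint would pass 70% of its speed; a pose out of reach is approached as far as the arm can. A call with a number of a shift or a turn outside -1 to 1 is refused whole. A call with a gripper value outside its range is refused whole. OPENING is the closure, from 0 (fully open) to 1 (shut), set as the call begins (- or left out, the last holds). The fingers move at their own pace and stop on an object; FORCE is the grip in N (left out, the last holds). Time passes only in rows, so rows that do not move let the fingers close. It gives the time, the measured TCP pose, the force, the opening and the grip force at its end, in the units of the state.
- robot.read_state(): the state, without advancing time (a new reading comes with each control period).
- imaging.capture(name): name is "scene" or "top"; returns the picture (384x512x3 uint8, red, green, blue); there is no depth.
- imaging.camera_info(name): a dict with "camera_matrix" (3x3 intrinsics, pixels), "distortion" ([k1, k2, p1, p2, k3] as OpenCV has them; the pictures are not rectified), "world_from_camera" (4x4, takes a point from camera to world coordinates). Camera axes: x right, y up, looking along -z (the intrinsics and any distortion apply to the point x, -y, -z); pixel columns grow to the right and rows downward; lengths in m; the calibration is good to about 2 mm. A picture is of the moment at which its call begins. camera_info takes no time and is no camera call.
- robot.finish_job(): hands the job in; it is judged then, once.
The state is a dict: "time": time; "q": joint angles; "joint_vel": joint speeds; "effort": joint torques, N m; "tool_pos": TCP position; "tcp_rot": TCP orientation; "wrist_force": force on the tool from outside, world axes, zero at the start; "wrist_torque": the same for the moment, N m; "width": finger opening in m; "grip_force": force on a finger pad.
Only numpy, scipy, OpenCV 4.12 (cv2) and the standard library are available. Lean on these libraries where they do the work, as an engineer would, in place of code of your own. Each camera call takes 0.05 s, during which the arm holds its last target. There are 200 camera calls.

## Working session

There is one attempt and no reset: what is moved stays moved. The work goes in short steps, Python scripts to look and compute and a shell command to move; the robot and the scene stay as the last step left them, time stands still between calls to the robot, and variables do not carry over. Pictures are saved under pics/ and viewed, at most 14 in all, crops included, and the job is handed in when it is done.

```bash
mkdir -p pics; python3 - <<'E'
from cell import robot, imaging
import cv2,numpy as np
for n in("scene","top"):
    im=imaging.capture(n); cv2.imwrite(f"pics/{n}0.png",cv2.resize(im[:,:,::-1],(800,600),interpolation=cv2.INTER_CUBIC)); np.save(f"{n}0.npy",im)
    i=imaging.camera_info(n); print(n,np.round(i["camera_matrix"],1).tolist(),i["distortion"],np.round(i["world_from_camera"],3).tolist())
print(robot.read_state(),robot.pinch_z)
E
```

```text
scene [[425.3, 0.0, 256.0], [0.0, 425.3, 192.4], [0.0, 0.0, 1.0]] [-0.06711269  0.          0.          0.          0.        ] [[-0.847, 0.202, -0.491, -0.037], [-0.531, -0.358, 0.768, 0.815], [-0.021, 0.911, 0.411, 0.482], [0.0, 0.0, 0.0, 1.0]]
top [[423.6, 0.0, 267.2], [0.0, 423.6, 187.0], [0.0, 0.0, 1.0]] [-0.00133143  0.          0.          0.          0.        ] [[-0.024, 0.998, -0.063, 0.42], [-1.0, -0.025, -0.012, 0.023], [-0.014, 0.063, 0.998, 1.205], [0.0, 0.0, 0.0, 1.0]]
{'time': 0.1, 'q': array([-1.39558909e+00,  1.24454592e-01,  1.65153954e+00, -2.63204345e-05,
        1.36747919e+00, -8.26205811e-02]), 'joint_vel': array([ 4.30358906e-04,  9.92547775e-06, -4.85864634e-03,  3.85300069e-04,
       -1.36672901e-03,  1.18478397e-03]), 'effort': array([ 5.14871717e-04, -4.18880153e+01, -3.61096358e+01,  7.78142712e-02,
        4.62040538e-02, -5.97215239e-05]), 'tool_pos': array([ 0.16558801, -0.62795642,  0.2134992 ]), 'tcp_rot': array([-9.38727105e-04,  9.91701322e-01,  1.28559728e-01, -5.63883320e-05]), 'wrist_force': array([-0.8577425 , -0.24919467,  0.08762127]), 'wrist_torque': array([ 0.03308504,  0.05171378, -0.02639273]), 'grip_force': 0.0, 'width': 0.09489235147273767} 0.0188
```

View pics/scene0.png

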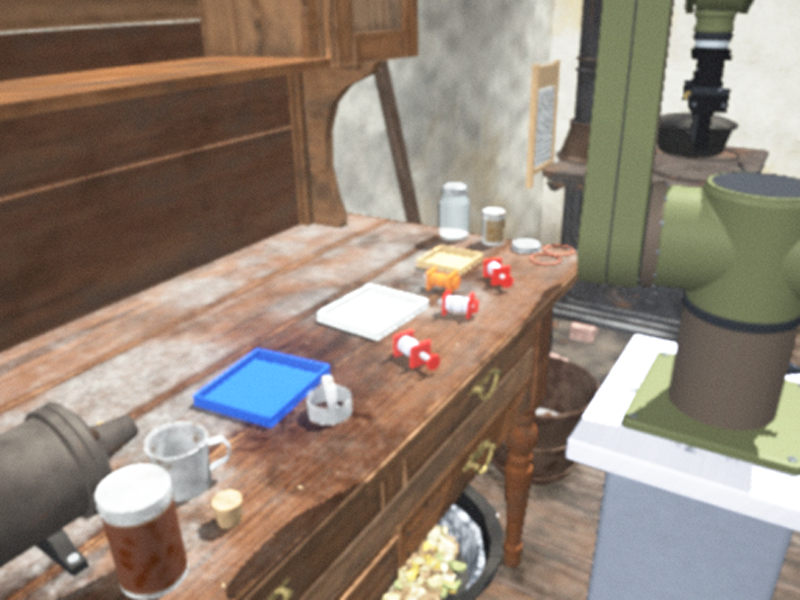

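View pics/top0.png

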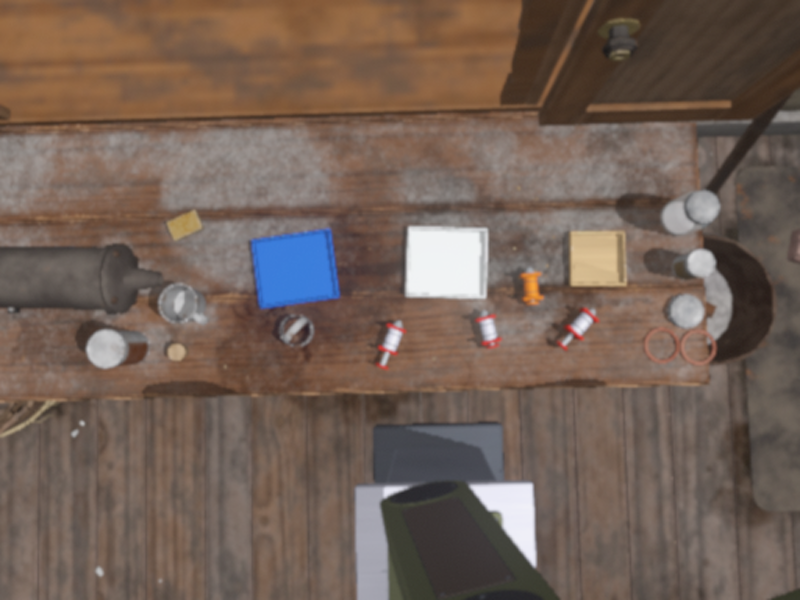

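Scene and top views. In the 800x600 top view, the red syringes are at (391,343), (487,328) and (577,327), with the orange look-alike at (531,286) to be left alone. The cutter is at (295,331), while the mug (180,302), jar lid (686,311) and cork (176,351) are distractors. Trays: blue (295,268), white (447,262), wooden (598,259). The left and right syringes seem pulled out and the middle one pushed in. Next is one close crop to check this.

```bash
cat > h.py <<'E'
import numpy as np, cv2
from cell import robot, imaging
def ray(n,uv):
    i=imaging.camera_info(n); uv=np.array(uv,float).reshape(-1,1,2)
    p=cv2.undistortPoints(uv,i["camera_matrix"],np.array(i["distortion"])).reshape(-1,2)
    T=np.array(i["world_from_camera"]); d=np.c_[p[:,0],-p[:,1],-np.ones(len(p))]@T[:3,:3].T
    return T[:3,3],d
def onz(n,uv,z):
    o,d=ray(n,uv); return o+d*((z-o[2])/d[:,2])[:,None]
def tri(uvt,uvs):
    (o1,d1),(o2,d2)=ray("top",uvt),ray("scene",uvs); d1=d1[0];d2=d2[0]
    s=np.linalg.lstsq(np.c_[d1,-d2],o2-o1,rcond=None)[0]
    a,b=o1+s[0]*d1,o2+s[1]*d2; return (a+b)/2,np.linalg.norm(a-b)
def blobs(im,lo,hi,amin=15):
    h=cv2.cvtColor(im,cv2.COLOR_RGB2HSV); m=cv2.inRange(h,lo,hi)
    if lo[0]==0 and hi[0]<9: m|=cv2.inRange(h,(172,lo[1],lo[2]),(180,255,255))
    n,l,s,c=cv2.connectedComponentsWithStats(m)
    return [(np.round(c[k],1).tolist(),s[k].tolist(),l==k) for k in range(1,n) if s[k][4]>=amin]
E
python3 - <<'E'
from h import *
t=np.load("top0.npy");s=np.load("scene0.npy")
def c(im,x,y,r=24): return cv2.resize(im[y-r:y+r,x-r:x+r,::-1],(260,260),interpolation=cv2.INTER_CUBIC)
f=.64
r1=[c(t,int(x*f),int(y*f)) for x,y in((391,343),(487,328),(577,327))]
r2=[c(s,int(x*f),int(y*f)) for x,y in((415,350),(460,304),(497,273))]
cv2.imwrite("pics/crop.png",np.vstack([np.hstack(r1),np.hstack(r2)]))
for n,im in(("top",t),("scene",s)):
    for nm,lo,hi in(("red",(0,140,90),(6,255,255)),("blue",(100,150,80),(125,255,255)),("white",(0,0,205),(180,30,255)),("wood",(15,60,150),(30,170,255))):
        for ce,st,m in blobs(im,lo,hi,15):
            print(n,nm,ce,st)
E
```

```text
top red [366.5, 212.5] [361, 208, 12, 10, 31]
top red [243.7, 234.2] [240, 232, 9, 5, 17]
top blue [188.5, 171.7] [161, 147, 56, 50, 2250]
top white [283.9, 167.8] [260, 146, 51, 45, 1999]
top white [311.0, 158.0] [311, 150, 1, 17, 17]
top white [443.7, 164.2] [441, 162, 7, 6, 22]
top white [372.6, 207.2] [368, 202, 10, 11, 57]
top white [312.9, 210.3] [310, 204, 7, 13, 67]
top white [251.1, 217.1] [247, 211, 9, 13, 73]
top white [328.0, 327.5] [302, 310, 41, 52, 1048]
top white [249.4, 313.6] [245, 312, 13, 6, 43]
top wood [117.6, 143.9] [107, 135, 22, 19, 249]
top wood [381.8, 164.9] [365, 147, 36, 36, 1202]
top wood [112.9, 225.1] [108, 220, 11, 11, 95]
top wood [18.1, 267.8] [0, 256, 36, 23, 79]
scene red [318.8, 175.6] [309, 165, 20, 19, 179]
scene red [285.2, 187.1] [283, 185, 6, 6, 18]
scene red [301.7, 195.9] [298, 188, 8, 16, 56]
scene red [253.2, 221.0] [252, 214, 5, 14, 34]
scene red [271.2, 228.1] [262, 217, 20, 20, 202]
scene blue [167.4, 247.5] [125, 223, 86, 50, 2464]
scene white [356.2, 36.1] [337, 0, 34, 98, 1508]
scene white [434.1, 38.0] [424, 0, 21, 73, 979]
scene
[... 2430 characters left out ...]
356.6] [44, 354, 6, 6, 27]
scene white [286.7, 369.5] [284, 368, 7, 4, 21]
scene wood [344.3, 71.9] [337, 39, 21, 81, 538]
scene wood [314.1, 147.3] [311, 142, 8, 13, 71]
scene wood [287.1, 167.7] [267, 156, 43, 26, 493]
scene wood [316.2, 244.8] [314, 240, 5, 11, 22]
scene wood [305.1, 248.6] [303, 247, 5, 4, 17]
scene wood [311.1, 293.0] [306, 283, 10, 21, 61]
scene wood [302.0, 297.2] [299, 295, 8, 5, 24]
scene wood [144.8, 328.2] [135, 313, 20, 25, 192]
scene wood [269.4, 366.1] [251, 345, 33, 39, 671]
scene wood [291.5, 353.1] [289, 348, 5, 11, 21]
scene wood [287.7, 365.1] [286, 362, 5, 6, 17]
scene wood [180.6, 378.7] [176, 376, 9, 8, 40]
scene wood [288.6, 377.9] [286, 377, 6, 3, 15]
```

View pics/crop.png

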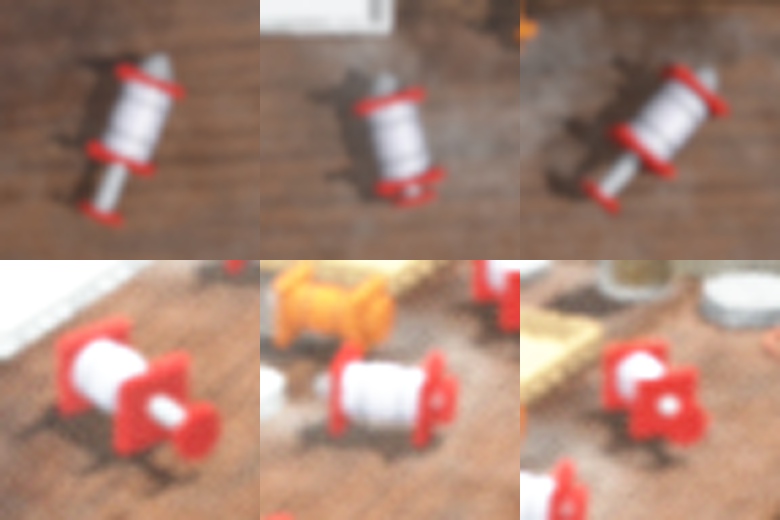

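Crop check: left and right syringes are pulled out (white rod and disc well behind the rear flange), and the middle one is pushed in (disc against the flange). The orange one is the look-alike. Next I measure in two views.

```bash
cat >> h.py <<'E'
def go(x,y,z,psi=None,th=None):
    "print the move in tool units to target; psi = yaw of tool x axis (deg, mod 180)"
    from scipy.spatial.transform import Rotation as R
    s=robot.read_state(); w,a,b,c=s["tcp_rot"]; r=R.from_quat([a,b,c,w]); M=r.as_matrix()
    cur=np.degrees(np.arctan2(M[1,0],M[0,0]))
    if psi is None: psi=cur
    d=(psi-cur+90)%180-90; p=np.radians(cur+d)
    G=np.array([[np.cos(p),np.sin(p),0],[np.sin(p),-np.cos(p),0],[0,0,-1]]).T
    rv=R.from_matrix(M.T@G).as_rotvec()
    D=np.array([x,y,z])-s["tool_pos"]
    print("t",round(s["time"],1),"pos",s["tool_pos"].round(4),"yaw",cur.round(1),"| total pos units old axes",(M.T@D/.12).round(3),"new axes",(G.T@D/.12).round(3),"rot",(rv/np.pi).round(4),"q6",s["q"][5].round(2),"w",round(s["width"],4),"g",round(s["grip_force"],1))
E
python3 - <<'E'
from h import *
t=np.load("top0.npy");s=np.load("scene0.npy")
def quad(im,lo,hi,c):
    m=cv2.inRange(cv2.cvtColor(im,cv2.COLOR_RGB2HSV),lo,hi)
    m=cv2.morphologyEx(m,cv2.MORPH_OPEN,np.ones((3,3)))
    n,l,st,ce=cv2.connectedComponentsWithStats(m)
    k=l[c[1],c[0]]; cn=max(cv2.findContours((l==k).astype(np.uint8),0,1)[0],key=cv2.contourArea)
    h=cv2.convexHull(cn)
    e=.03
    while len(q:=cv2.approxPolyDP(h,e*cv2.arcLength(h,True),True))>4: e+=.01
    return q.reshape(-1,2).astype(float),cn
for nm,lo,hi,ct,cs in(("blue",(100,120,50),(128,255,255),(188,171),(167,247)),("white",(0,0,170),(180,40,255),(284,168),(238,198)),("wood",(13,50,120),(32,190,255),(382,165),(287,167))):
    qt,cn=quad(t,lo,hi,ct); qs,_=quad(s,lo,hi,cs)
    w=onz("top",cn.reshape(-1,2),.016)[:,:2]; r=cv2.minAreaRect((w*1000).astype(np.float32)); print(nm,np.round(r[0]),np.round(r[1]),round(r[2],1))
    for p in qt:
        P=onz("top",p,.016)[0]
        # nearest scene corner on plane
        S=onz("scene",qs,.016); j=np.argmin(np.linalg.norm(S-P,axis=1)); X,e=tri(p,qs[j]); print("  top",p,"scene",qs[j],X.round(3),round(e,4))
k=260/48
for nm,o,f,r,e in(("L",(226,195),(150,81),(121,157),(101,213)),("M",(287,185),(131,101),(143,187),None),("R",(345,185),(177,90),(122,148),(81,196))):
    F,B=[onz("top",np.array(p)/k+o,.030)[0] for p in(f,r)]
    c=(F+B)/2;d=F-B; print(nm,c.round(4),"len",np.linalg.norm(d).round(4),"yaw",np.degrees(np.arctan2(d[1],d[0])).round(1))
for n,a,b in(("L",(251.1,217.1),(260.1,219.7)),("M",(312.9,210.3),(292.1,193.4))): print(n,tri(a,b))
r=22
def c(im,x,y): return cv2.resize(im[y-r:y+r,x-r:x+r,::-1],(396,396),interpolation=cv2.INTER_CUBIC)
cv2.imwrite("pics/cut.png",np.hstack([c(t,189,212),c(s,211,255)]))
E
```

```text
blue [545. 259.] [128. 148.] 6.7
  top [211. 147.] scene [163. 223.] [0.615 0.196 0.015] 0.0052
  top [216. 190.] scene [210. 233.] [0.491 0.182 0.018] 0.0004
  top [166. 196.] scene [173. 273.] [0.476 0.325 0.003] 0.005
  top [161. 154.] scene [125. 259.] [0.597 0.339 0.003] 0.0048
white [549. -15.] [144. 128.] 88.2
  top [311. 146.] scene [201. 204.] [ 0.658 -0.065 -0.055] 0.0985
  top [310. 190.] scene [277. 200.] [ 0.48  -0.087 -0.01 ] 0.0113
  top [260. 188.] scene [243. 217.] [0.491 0.057 0.001] 0.0063
  top [262. 145.] scene [201. 204.] [0.619 0.052 0.003] 0.0053
wood [ 549. -288.] [104. 102.] 88.5
  top [399. 147.] scene [511. 383.] [ 0.228 -0.227 -0.226] 0.8651
  top [401. 183.] scene [511. 383.] [ 0.167 -0.362 -0.448] 0.7488
  top [366. 183.] scene [511. 383.] [ 0.174 -0.221 -0.339] 0.7194
  top [364. 148.] scene [511. 383.] [ 0.231 -0.125 -0.167] 0.8286
L [0.4126 0.0846 0.03  ] len 0.0415 yaw -22.2
M [ 0.4233 -0.0853  0.03  ] len 0.0442 yaw 6.2
R [ 0.432 -0.252  0.03 ] len 0.041 yaw -45.3
L (array([0.41546743, 0.08652014, 0.02662931]), np.float64(0.007689548933788682))
M (array([ 0.42770551, -0.08748314,  0.0209413 ]), np.float64(0.0019232213839512503))
```

View pics/cut.png

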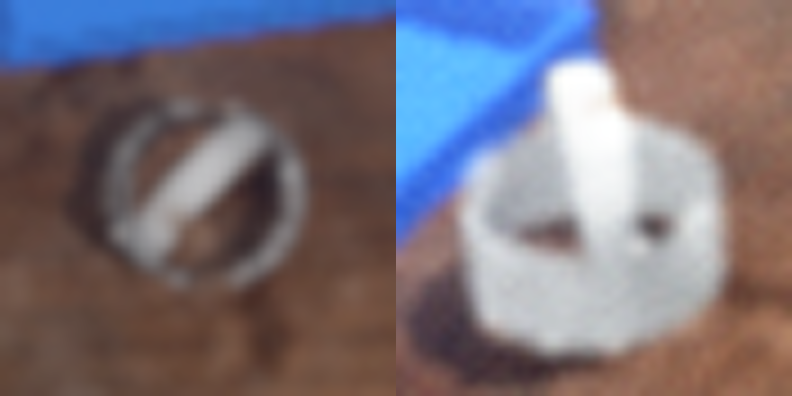

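Cutter crop: ring centre in the top view is at native pixel (189.8,211.7), with the strap running from lower left to upper right. In the scene view the bow top is at about native (210.6,246).

```bash
python3 - <<'E'
from h import *
print("ring",onz("top",(189.8,211.7),.024),"bow",onz("top",(167+205/9,190+178/9),.048),tri((167+205/9,190+178/9),(210.6,246)))
go(.432,-.252,.12,-45.3)
E
```

```text
ring [[0.43136218 0.25546862 0.024     ]] bow [[0.43638562 0.25074316 0.048     ]] (array([0.43551008, 0.25190918, 0.03824588]), np.float64(0.002500942700370308))
t 0.1 pos [ 0.1656 -0.628   0.2135] yaw 14.8 | total pos units old axes [ 2.945 -2.462  0.784] new axes [-0.665 -3.782  0.779] rot [-6.000e-04  3.000e-04  3.337e-01] q6 -0.08 w 0.0949 g 0.0
```

```bash

python3 -m handwheel '[{"delta_pos":[0.2,-0.17,0],"rotation":[0,0,0]},{"delta_pos":[0.2,-0.17,0],"rotation":[0,0,0]},{"delta_pos":[0.2,-0.17,0],"rotation":[0,0,0]},{"delta_pos":[0.2,-0.17,0],"rotation":[0,0,0]},{"delta_pos":[0.2,-0.17,0],"rotation":[0,0,0]}]' 0 20
python3 -m handwheel '[{"delta_pos":[0.2,-0.17,0],"rotation":[0,0,0]},{"delta_pos":[0.2,-0.17,0],"rotation":[0,0,0]},{"delta_pos":[0.2,-0.17,0],"rotation":[0,0,0]},{"delta_pos":[0.2,-0.17,0],"rotation":[0,0,0]},{"delta_pos":[0.2,-0.17,0],"rotation":[0,0,0]}]'
python3 -m handwheel '[{"delta_pos":[0.19,-0.15,0],"rotation":[0,0,0]},{"delta_pos":[0.19,-0.15,0],"rotation":[0,0,0]},{"delta_pos":[0.19,-0.15,0],"rotation":[0,0,0]},{"delta_pos":[0.19,-0.15,0],"rotation":[0,0,0]},{"delta_pos":[0.19,-0.15,0],"rotation":[0,0,0]}]'
python3 -m handwheel '[{"delta_pos":[0,0,0.08],"rotation":[0,0,0.037]},{"delta_pos":[0,0,0.08],"rotation":[0,0,0.037]},{"delta_pos":[0,0,0.08],"rotation":[0,0,0.037]},{"delta_pos":[0,0,0.08],"rotation":[0,0,0.037]},{"delta_pos":[0,0,0.08],"rotation":[0,0,0.037]}]'
python3 -m handwheel '[{"delta_pos":[0,0,0.08],"rotation":[0,0,0.037]},{"delta_pos":[0,0,0.08],"rotation":[0,0,0.037]},{"delta_pos":[0,0,0.08],"rotation":[0,0,0.037]},{"delta_pos":[0,0,0.08],"rotation":[0,0,0.037]},{"delta_pos":[0,0,0],"rotation":[0,0,0]}]'
python3 - <<'E'
from h import *
go(.432,-.252,.004,-45.3)
for n in("scene","top"):
    im=imaging.capture(n);np.save(n+"1.npy",im)
r=60
s=np.load("scene1.npy");t=np.load("top1.npy")
c=lambda im,x,y:cv2.resize(im[y-r:y+r,x-r:x+r,::-1],(400,400),interpolation=cv2.INTER_CUBIC)
cv2.imwrite("pics/a1.png",np.hstack([c(t,369,209),c(s,318,150)]))
E
```

```text
time: 0.52
tool_pos: [0.2561, -0.4977, 0.214]
tcp_rot: [-0.001, 0.992, 0.128, -0.0]
wrist_force: [0.5, -0.8, -0.2]
width: 0.0952
grip_force: 0.0
time: 0.93
tool_pos: [0.3462, -0.3685, 0.2142]
tcp_rot: [-0.0, 0.992, 0.128, -0.0]
wrist_force: [0.2, -0.5, 0.3]
width: 0.095
grip_force: 0.0
time: 1.35
tool_pos: [0.4334, -0.2525, 0.2142]
tcp_rot: [-0.0, 0.992, 0.129, -0.0]
wrist_force: [-0.2, -0.4, -0.4]
width: 0.0954
grip_force: 0.0
time: 1.77
tool_pos: [0.4328, -0.2536, 0.1657]
tcp_rot: [-0.0, 0.987, -0.164, -0.0]
wrist_force: [-0.0, 0.3, 0.3]
width: 0.0951
grip_force: 0.0
time: 2.18
tool_pos: [0.4315, -0.2528, 0.1255]
tcp_rot: [-0.001, 0.923, -0.385, -0.002]
wrist_force: [0.1, 1.0, -0.6]
width: 0.095
grip_force: 0.0
t 2.2 pos [ 0.4315 -0.2528  0.1255] yaw -45.3 | total pos units old axes [ 0.003 -0.009  1.012] new axes [-0.002 -0.008  1.012] rot [0.0002 0.0016 0.0001] q6 1.72 w 0.095 g 0.0
```

View pics/a1.png

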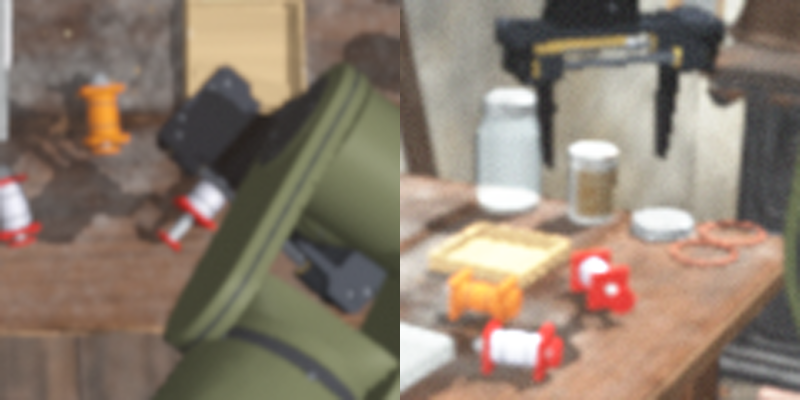

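The gripper straddles the right syringe (barrel in the scene crop at about (593,272), fingertips either side at 548 and 660). Descending and gripping.

```bash

python3 -m handwheel '[{"delta_pos":[0,0,0.22],"rotation":[0,0,0]},{"delta_pos":[0,0,0.22],"rotation":[0,0,0]},{"delta_pos":[0,0,0.22],"rotation":[0,0,0]},{"delta_pos":[0,0,0.2],"rotation":[0,0,0]},{"delta_pos":[0,0,0.14],"rotation":[0,0,0]}]'
python3 -m handwheel '[{"delta_pos":[0,0,0],"rotation":[0,0,0]},{"delta_pos":[0,0,0],"rotation":[0,0,0]},{"delta_pos":[0,0,0],"rotation":[0,0,0]},{"delta_pos":[0,0,0],"rotation":[0,0,0]},{"delta_pos":[0,0,0],"rotation":[0,0,0]}]' 1 20
python3 -m handwheel '[{"delta_pos":[0,0,0],"rotation":[0,0,0]},{"delta_pos":[0,0,0],"rotation":[0,0,0]},{"delta_pos":[0,0,0],"rotation":[0,0,0]},{"delta_pos":[0,0,0],"rotation":[0,0,0]},{"delta_pos":[0,0,0],"rotation":[0,0,0]}]'
python3 -m handwheel '[{"delta_pos":[0,0,-0.2],"rotation":[0,0,0]},{"delta_pos":[0,0,-0.2],"rotation":[0,0,0]},{"delta_pos":[0,0,-0.2],"rotation":[0,0,0]},{"delta_pos":[0,0,-0.2],"rotation":[0,0,0]},{"delta_pos":[0,0,-0.2],"rotation":[0,0,0]}]'
python3 - <<'E'
from h import *
a=np.radians(-2); n=np.array([np.cos(a),np.sin(a)]); l=np.array([-n[1],n[0]])
print([np.array([.549,-.015])+n*.011+l*k for k in(-.029,.029)])
x,y=np.array([.549,-.015])+n*.011-l*.029
go(x,y,.125,-2)
E
```

```text
time: 2.7
tool_pos: [0.4325, -0.2536, 0.0068]
tcp_rot: [-0.0, 0.924, -0.383, -0.001]
wrist_force: [-0.0, 0.4, -0.7]
width: 0.0949
grip_force: 0.0
time: 3.12
tool_pos: [0.4342, -0.2549, 0.0101]
tcp_rot: [0.0, 0.923, -0.384, 0.002]
wrist_force: [-0.4, 0.4, 0.3]
width: 0.0672
grip_force: 0.0
time: 3.53
tool_pos: [0.433, -0.254, 0.0083]
tcp_rot: [-0.0, 0.923, -0.384, 0.0]
wrist_force: [0.2, -0.1, -0.3]
width: 0.034
grip_force: 0.0
time: 3.95
tool_pos: [0.4328, -0.2538, 0.1292]
tcp_rot: [-0.0, 0.923, -0.384, -0.0]
wrist_force: [0.9, -0.2, 0.1]
width: 0.0023
grip_force: 0.0
[array([ 0.55898121, -0.04436623]), array([0.56100538, 0.01359844])]
t 4.0 pos [ 0.4328 -0.2538  0.1292] yaw -45.2 | total pos units old axes [-0.496 -1.976  0.035] new axes [ 0.99  -1.781  0.035] rot [-0.000e+00  1.000e-04 -2.398e-01] q6 1.72 w 0.0023 g 0.0
```

I lifted before the fingers had closed, because they move at only about 7 cm/s. I'll reopen while holding above and check that the syringe has not moved.

```bash

python3 -m handwheel '[{"delta_pos":[0,0,0],"rotation":[0,0,0]},{"delta_pos":[0,0,0],"rotation":[0,0,0]},{"delta_pos":[0,0,0],"rotation":[0,0,0]},{"delta_pos":[0,0,0],"rotation":[0,0,0]},{"delta_pos":[0,0,0],"rotation":[0,0,0]}]' 0.3
python3 -m handwheel '[{"delta_pos":[0,0,0],"rotation":[0,0,0]},{"delta_pos":[0,0,0],"rotation":[0,0,0]},{"delta_pos":[0,0,0],"rotation":[0,0,0]},{"delta_pos":[0,0,0],"rotation":[0,0,0]},{"delta_pos":[0,0,0],"rotation":[0,0,0]}]'
python3 - <<'E'
from h import *
go(.432,-.252,.004,-45.3)
for n in("scene","top"):
    im=imaging.capture(n);o=np.load(n+"1.npy")
    x,y,r=(369,209,20) if n=="top" else (318,175,20)
    print(n,cv2.phaseCorrelate(*[cv2.cvtColor(q[y-r:y+r,x-r:x+r],7).astype(np.float32) for q in(o,im)]))
    np.save(n+"2.npy",im)
c=lambda im,x,y:cv2.resize(im[y-r:y+r,x-r:x+r,::-1],(400,400),interpolation=cv2.INTER_CUBIC)
r=24
cv2.imwrite("pics/a2.png",np.hstack([c(np.load("scene1.npy"),318,175),c(np.load("scene2.npy"),318,175)]))
E
```

```text
time: 4.37
tool_pos: [0.4321, -0.2533, 0.1264]
tcp_rot: [-0.0, 0.923, -0.384, -0.002]
wrist_force: [0.3, -0.2, -0.0]
width: 0.0299
grip_force: 0.0
time: 4.78
tool_pos: [0.433, -0.254, 0.1282]
tcp_rot: [-0.0, 0.923, -0.384, -0.0]
wrist_force: [-1.1, -0.4, -0.3]
width: 0.0629
grip_force: 0.0
t 4.8 pos [ 0.433  -0.254   0.1282] yaw -45.2 | total pos units old axes [-0.018 -0.006  1.035] new axes [-0.018 -0.005  1.035] rot [-0.      0.      0.0007] q6 1.72 w 0.0629 g 0.0
scene ((0.11984201876365574, -0.09502321346190712), 0.7852927082777024)
top ((0.32166285134091765, 0.13235402073124902), 0.9290110051631928)
```

View pics/a2.png

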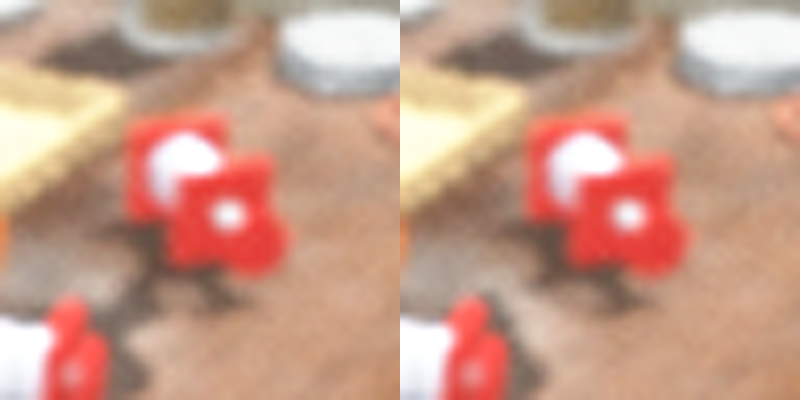

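The before/after crops are identical, so the syringe was not moved. Trying again from a narrower opening and waiting for the grip.

```bash

python3 -m handwheel '[{"delta_pos":[-0.015,0,0.22],"rotation":[0,0,0]},{"delta_pos":[0,0,0.22],"rotation":[0,0,0]},{"delta_pos":[0,0,0.22],"rotation":[0,0,0]},{"delta_pos":[0,0,0.22],"rotation":[0,0,0]},{"delta_pos":[0,0,0.14],"rotation":[0,0,0]}]' 0.3 20
python3 -m handwheel '[{"delta_pos":[0,0,0],"rotation":[0,0,0]},{"delta_pos":[0,0,0],"rotation":[0,0,0]},{"delta_pos":[0,0,0],"rotation":[0,0,0]},{"delta_pos":[0,0,0],"rotation":[0,0,0]},{"delta_pos":[0,0,0],"rotation":[0,0,0]}]' 1 20
python3 -m handwheel '[{"delta_pos":[0,0,0],"rotation":[0,0,0]},{"delta_pos":[0,0,0],"rotation":[0,0,0]},{"delta_pos":[0,0,0],"rotation":[0,0,0]},{"delta_pos":[0,0,0],"rotation":[0,0,0]},{"delta_pos":[0,0,0],"rotation":[0,0,0]}]'
```

```text
time: 5.3
tool_pos: [0.4305, -0.2517, 0.0033]
tcp_rot: [-0.0, 0.923, -0.384, -0.001]
wrist_force: [-1.0, -0.2, -0.6]
width: 0.0662
grip_force: 0.0
time: 5.72
tool_pos: [0.433, -0.2536, 0.0077]
tcp_rot: [0.0, 0.923, -0.384, 0.002]
wrist_force: [-0.0, 0.6, 0.1]
width: 0.0385
grip_force: 0.0
time: 6.13
tool_pos: [0.4322, -0.2531, 0.0067]
tcp_rot: [0.0, 0.923, -0.384, 0.0]
wrist_force: [-1.1, 0.9, 5.6]
width: 0.0234
grip_force: 19.9
```

```bash

python3 -m handwheel '[{"delta_pos":[0,0,-0.2],"rotation":[0,0,0]},{"delta_pos":[0,0,-0.2],"rotation":[0,0,0]},{"delta_pos":[0,0,-0.2],"rotation":[0,0,0]},{"delta_pos":[0,0,-0.2],"rotation":[0,0,0]},{"delta_pos":[0,0,-0.2],"rotation":[0,0,0]}]'
python3 -m handwheel '[{"delta_pos":[-0.05,-0.2,0],"rotation":[0,0,0]},{"delta_pos":[-0.05,-0.2,0],"rotation":[0,0,0]},{"delta_pos":[-0.05,-0.2,0],"rotation":[0,0,0]},{"delta_pos":[-0.05,-0.2,0],"rotation":[0,0,0]},{"delta_pos":[-0.05,-0.2,0],"rotation":[0,0,0]}]'
python3 -m handwheel '[{"delta_pos":[-0.05,-0.2,0],"rotation":[0,0,0]},{"delta_pos":[-0.05,-0.2,0],"rotation":[0,0,0]},{"delta_pos":[-0.05,-0.2,0],"rotation":[0,0,0]},{"delta_pos":[-0.05,-0.2,0],"rotation":[0,0,0]},{"delta_pos":[-0.03,-0.18,0],"rotation":[0,0,0]}]'
python3 -m handwheel '[{"delta_pos":[0,0,0],"rotation":[0,0,-0.03]},{"delta_pos":[0,0,0],"rotation":[0,0,-0.03]},{"delta_pos":[0,0,0],"rotation":[0,0,-0.03]},{"delta_pos":[0,0,0],"rotation":[0,0,-0.03]},{"delta_pos":[0,0,0],"rotation":[0,0,-0.03]}]'
python3 -m handwheel '[{"delta_pos":[0,0,0],"rotation":[0,0,-0.03]},{"delta_pos":[0,0,0],"rotation":[0,0,-0.03]},{"delta_pos":[0,0,0],"rotation":[0,0,-0.03]},{"delta_pos":[0,0,0],"rotation":[0,0,0]},{"delta_pos":[0,0,0],"rotation":[0,0,0]}]'
python3 - <<'E'
from h import *
go(.559,-.0444,.011,-2)
for n in("scene","top"):
    im=imaging.capture(n);np.save(n+"3.npy",im)
cv2.imwrite("pics/a3.png",np.hstack([cv2.resize(np.load(n+"3.npy")[100:250,200:350,::-1],(400,400),interpolation=2) for n in("scene","top")]))
E
```

```text
time: 6.55
tool_pos: [0.4311, -0.2522, 0.126]
tcp_rot: [-0.0, 0.923, -0.384, -0.001]
wrist_force: [0.4, 0.9, -1.0]
width: 0.0236
grip_force: 19.9
time: 6.97
tool_pos: [0.4956, -0.1456, 0.125]
tcp_rot: [-0.0, 0.923, -0.384, -0.001]
wrist_force: [-0.1, -1.0, -2.0]
width: 0.0237
grip_force: 19.9
time: 7.38
tool_pos: [0.5595, -0.0427, 0.1248]
tcp_rot: [0.0, 0.923, -0.384, -0.001]
wrist_force: [-0.4, -0.1, -0.4]
width: 0.0234
grip_force: 19.9
time: 7.8
tool_pos: [0.5591, -0.0441, 0.1247]
tcp_rot: [-0.0, 0.988, -0.155, -0.001]
wrist_force: [0.2, -0.7, -1.3]
width: 0.0233
grip_force: 19.9
time: 8.22
tool_pos: [0.5591, -0.0442, 0.125]
tcp_rot: [-0.0, 1.0, -0.018, -0.001]
wrist_force: [-0.5, 0.1, -1.1]
width: 0.0236
grip_force: 19.9
t 8.2 pos [ 0.5591 -0.0442  0.125 ] yaw -2.1 | total pos units old axes [0.    0.002 0.95 ] new axes [-0.001  0.001  0.95 ] rot [-0.0001  0.0004 -0.0006] q6 1.43 w 0.0236 g 19.9
```

View pics/a3.png

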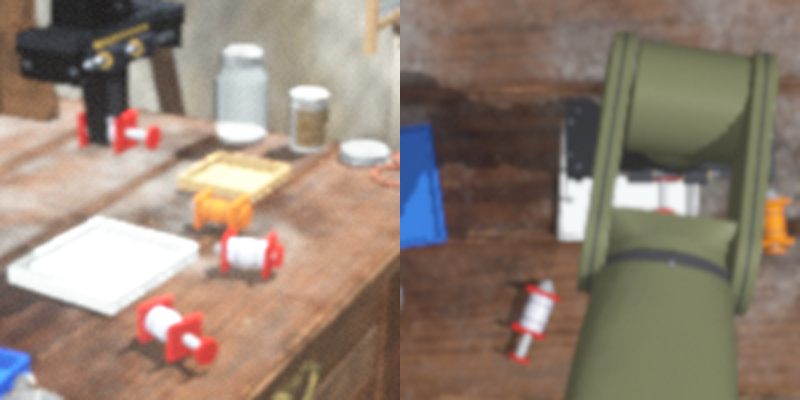

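The scene view shows the syringe held level with its plunger still out. Lowering it into the tray.

```bash

python3 -m handwheel '[{"delta_pos":[0,0,0.22],"rotation":[0,0,0]},{"delta_pos":[0,0,0.22],"rotation":[0,0,0]},{"delta_pos":[0,0,0.22],"rotation":[0,0,0]},{"delta_pos":[0,0,0.2],"rotation":[0,0,0]},{"delta_pos":[0,0,0.08],"rotation":[0,0,0]}]'
python3 -m handwheel '[{"delta_pos":[0,0,0],"rotation":[0,0,0]},{"delta_pos":[0,0,0],"rotation":[0,0,0]},{"delta_pos":[0,0,0],"rotation":[0,0,0]}]' 
python3 -m handwheel '[{"delta_pos":[0,0,0],"rotation":[0,0,0]},{"delta_pos":[0,0,0],"rotation":[0,0,0]},{"delta_pos":[0,0,0],"rotation":[0,0,0]},{"delta_pos":[0,0,0],"rotation":[0,0,0]},{"delta_pos":[0,0,0],"rotation":[0,0,0]}]' 0.55
python3 -m handwheel '[{"delta_pos":[0,0,-0.2],"rotation":[0,0,0]},{"delta_pos":[0,0,-0.2],"rotation":[0,0,0]},{"delta_pos":[0,0,-0.2],"rotation":[0,0,0]},{"delta_pos":[0,0,-0.2],"rotation":[0,0,0]},{"delta_pos":[0,0,-0.2],"rotation":[0,0,0]}]'
python3 - <<'E'
from h import *
go(.413,.085,.125,-22.2)
E
```

```text
time: 8.73
tool_pos: [0.5569, -0.0439, 0.0095]
tcp_rot: [-0.001, 1.0, -0.018, -0.003]
wrist_force: [-8.3, 2.1, 26.0]
width: 0.0236
grip_force: 20.0
time: 8.98
tool_pos: [0.5607, -0.0445, 0.0143]
tcp_rot: [0.0, 1.0, -0.017, 0.001]
wrist_force: [-0.3, -0.1, -0.5]
width: 0.0232
grip_force: 20.0
time: 9.4
tool_pos: [0.56, -0.0444, 0.0135]
tcp_rot: [0.0, 1.0, -0.017, 0.0]
wrist_force: [-0.3, -0.1, -0.1]
width: 0.0424
grip_force: 0.0
time: 9.82
tool_pos: [0.5595, -0.0443, 0.1342]
tcp_rot: [-0.0, 1.0, -0.017, -0.0]
wrist_force: [-0.0, 0.0, -0.8]
width: 0.0423
grip_force: 0.0
t 9.8 pos [ 0.5595 -0.0443  0.1342] yaw -2.0 | total pos units old axes [-1.257 -1.035  0.077] new axes [-1.537 -0.537  0.077] rot [-0.      0.      0.1124] q6 1.43 w 0.0423 g 0.0
```

```bash

python3 -m handwheel '[{"delta_pos":[-0.15,-0.13,0],"rotation":[0,0,0]},{"delta_pos":[-0.16,-0.13,0],"rotation":[0,0,0]},{"delta_pos":[-0.16,-0.13,0],"rotation":[0,0,0]},{"delta_pos":[-0.16,-0.13,0],"rotation":[0,0,0]},{"delta_pos":[-0.16,-0.13,0],"rotation":[0,0,0]}]' 0.3
python3 -m handwheel '[{"delta_pos":[-0.16,-0.13,0],"rotation":[0,0,0]},{"delta_pos":[-0.16,-0.13,0],"rotation":[0,0,0]},{"delta_pos":[-0.15,-0.13,0],"rotation":[0,0,0]},{"delta_pos":[0,0,0],"rotation":[0,0,0.028]},{"delta_pos":[0,0,0],"rotation":[0,0,0.028]}]'
python3 -m handwheel '[{"delta_pos":[0,0,0],"rotation":[0,0,0.028]},{"delta_pos":[0,0,0],"rotation":[0,0,0.028]},{"delta_pos":[0,0,0],"rotation":[0,0,0]},{"delta_pos":[0,0,0],"rotation":[0,0,0]}]'
python3 - <<'E'
from h import *
go(.413,.085,.006,-22.2)
for n in("scene","top"):
    im=imaging.capture(n);np.save(n+"4.npy",im)
cv2.imwrite("pics/a4.png",np.hstack([cv2.resize(np.load("scene4.npy")[130:280,180:330,::-1],(400,400),interpolation=2),cv2.resize(np.load("top4.npy")[120:270,200:350,::-1],(400,400),interpolation=2)]))
E
```

```text
time: 10.23
tool_pos: [0.4666, 0.0374, 0.1331]
tcp_rot: [-0.0, 1.0, -0.017, 0.0]
wrist_force: [0.1, 0.4, 0.5]
width: 0.0654
grip_force: 0.0
time: 10.65
tool_pos: [0.412, 0.0864, 0.1331]
tcp_rot: [-0.0, 0.994, -0.106, 0.0]
wrist_force: [1.0, -0.9, -0.0]
width: 0.0667
grip_force: 0.0
time: 10.98
tool_pos: [0.4128, 0.0856, 0.1331]
tcp_rot: [-0.0, 0.982, -0.191, 0.0]
wrist_force: [-0.0, 0.8, -0.8]
width: 0.0663
grip_force: 0.0
t 11.0 pos [0.4128 0.0856 0.1331] yaw -22.0 | total pos units old axes [0.003 0.004 1.059] new axes [0.003 0.004 1.059] rot [-0.     -0.0001  0.0011] q6 2.03 w 0.0663 g 0.0
```

View pics/a4.png

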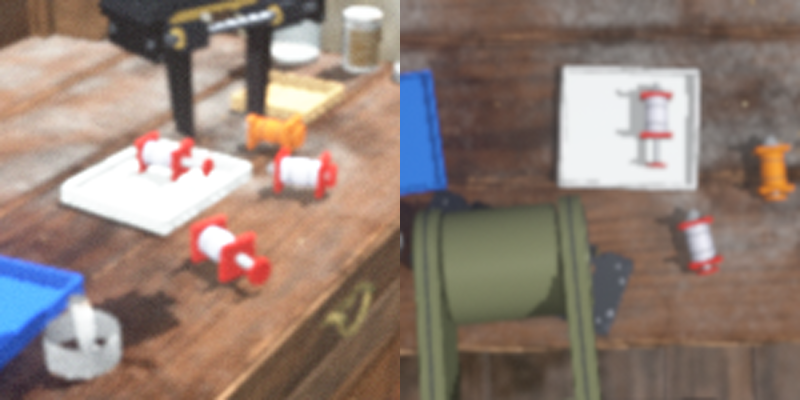

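The right syringe now lies flat in the white tray, in its right half and with plunger out (top crop (655,115)). Going on with the left syringe.

```bash

python3 -m handwheel '[{"delta_pos":[0,0,0.22],"rotation":[0,0,0]},{"delta_pos":[0,0,0.22],"rotation":[0,0,0]},{"delta_pos":[0,0,0.22],"rotation":[0,0,0]},{"delta_pos":[0,0,0.22],"rotation":[0,0,0]},{"delta_pos":[0,0,0.1],"rotation":[0,0,0]}]' 
python3 -m handwheel '[{"delta_pos":[0,0,0.05],"rotation":[0,0,0]},{"delta_pos":[0,0,0.03],"rotation":[0,0,0]},{"delta_pos":[0,0,0],"rotation":[0,0,0]},{"delta_pos":[0,0,0],"rotation":[0,0,0]}]'
python3 -m handwheel '[{"delta_pos":[0,0,0],"rotation":[0,0,0]},{"delta_pos":[0,0,0],"rotation":[0,0,0]},{"delta_pos":[0,0,0],"rotation":[0,0,0]},{"delta_pos":[0,0,0],"rotation":[0,0,0]},{"delta_pos":[0,0,0],"rotation":[0,0,0]}]' 1 20
python3 -m handwheel '[{"delta_pos":[0,0,0],"rotation":[0,0,0]},{"delta_pos":[0,0,0],"rotation":[0,0,0]},{"delta_pos":[0,0,0],"rotation":[0,0,0]},{"delta_pos":[0,0,0],"rotation":[0,0,0]},{"delta_pos":[0,0,0],"rotation":[0,0,0]}]'
python3 - <<'E'
from h import *
go(.561,.0136,.125,-2)
E
```

```text
time: 11.5
tool_pos: [0.4103, 0.0853, 0.0121]
tcp_rot: [0.001, 0.982, -0.191, -0.003]
wrist_force: [-0.3, -0.1, -0.7]
width: 0.0663
grip_force: 0.0
time: 11.83
tool_pos: [0.4138, 0.0856, 0.0069]
tcp_rot: [-0.0, 0.981, -0.192, 0.001]
wrist_force: [0.4, 0.0, -0.2]
width: 0.0664
grip_force: 0.0
time: 12.25
tool_pos: [0.4131, 0.0856, 0.0062]
tcp_rot: [-0.0, 0.981, -0.192, 0.0]
wrist_force: [0.8, -0.5, 0.2]
width: 0.0385
grip_force: 0.0
time: 12.67
tool_pos: [0.4129, 0.0856, 0.0059]
tcp_rot: [0.0, 0.981, -0.192, -0.0]
wrist_force: [-0.1, -1.2, 1.4]
width: 0.0233
grip_force: 20.0
t 12.7 pos [0.4129 0.0856 0.0059] yaw -22.1 | total pos units old axes [ 1.369  0.091 -0.993] new axes [ 1.255  0.556 -0.992] rot [ 0.      0.     -0.1118] q6 2.03 w 0.0233 g 20.0
```

```bash

python3 -m handwheel '[{"delta_pos":[0,0,-0.2],"rotation":[0,0,0]},{"delta_pos":[0,0,-0.2],"rotation":[0,0,0]},{"delta_pos":[0,0,-0.2],"rotation":[0,0,0]},{"delta_pos":[0,0,-0.2],"rotation":[0,0,0]},{"delta_pos":[0,0,-0.2],"rotation":[0,0,0]}]'
python3 -m handwheel '[{"delta_pos":[0.17,0.01,0],"rotation":[0,0,0]},{"delta_pos":[0.2,0.01,0],"rotation":[0,0,0]},{"delta_pos":[0.2,0.01,0],"rotation":[0,0,0]},{"delta_pos":[0.2,0.01,0],"rotation":[0,0,0]},{"delta_pos":[0.2,0.02,0],"rotation":[0,0,0]}]'
python3 -m handwheel '[{"delta_pos":[0.2,0.02,0],"rotation":[0,0,0]},{"delta_pos":[0.2,0.01,0],"rotation":[0,0,0]},{"delta_pos":[0,0,0],"rotation":[0,0,-0.028]},{"delta_pos":[0,0,0],"rotation":[0,0,-0.028]},{"delta_pos":[0,0,0],"rotation":[0,0,-0.028]}]'
python3 -m handwheel '[{"delta_pos":[0,0,0],"rotation":[0,0,-0.028]},{"delta_pos":[0,0,0],"rotation":[0,0,0]},{"delta_pos":[0,0,0],"rotation":[0,0,0]}]'
python3 - <<'E'
from h import *
go(.561,.0136,.0105,-2)
E
```

```text
time: 13.08
tool_pos: [0.4124, 0.0856, 0.1266]
tcp_rot: [0.0, 0.981, -0.192, -0.0]
wrist_force: [-0.1, 0.1, -0.7]
width: 0.0236
grip_force: 20.0
time: 13.5
tool_pos: [0.5187, 0.0346, 0.1255]
tcp_rot: [-0.0, 0.981, -0.192, -0.0]
wrist_force: [-0.6, 0.6, -0.8]
width: 0.0236
grip_force: 20.0
time: 13.92
tool_pos: [0.5611, 0.0133, 0.1251]
tcp_rot: [-0.0, 0.998, -0.059, -0.001]
wrist_force: [-0.4, 0.2, -0.4]
width: 0.0236
grip_force: 20.0
time: 14.17
tool_pos: [0.5608, 0.0137, 0.1254]
tcp_rot: [-0.0, 1.0, -0.018, -0.0]
wrist_force: [-0.2, -0.2, -0.3]
width: 0.0239
grip_force: 20.0
t 14.2 pos [0.5608 0.0137 0.1254] yaw -2.1 | total pos units old axes [0.002 0.001 0.958] new axes [0.001 0.    0.958] rot [-0.      0.0002 -0.0005] q6 1.54 w 0.0239 g 20.0
```

```bash

python3 -m handwheel '[{"delta_pos":[0,0,0.2],"rotation":[0,0,0]},{"delta_pos":[0,0,0.2],"rotation":[0,0,0]},{"delta_pos":[0,0,0.2],"rotation":[0,0,0]},{"delta_pos":[0,0,0.15],"rotation":[0,0,0]},{"delta_pos":[0,0,0.08],"rotation":[0,0,0]}]'
python3 -m handwheel '[{"delta_pos":[0,0,0.06],"rotation":[0,0,0]},{"delta_pos":[0,0,0.04],"rotation":[0,0,0]},{"delta_pos":[0,0,0.02],"rotation":[0,0,0]},{"delta_pos":[0,0,0],"rotation":[0,0,0]},{"delta_pos":[0,0,0],"rotation":[0,0,0]}]' 
python3 -m handwheel '[{"delta_pos":[0,0,0],"rotation":[0,0,0]},{"delta_pos":[0,0,0],"rotation":[0,0,0]},{"delta_pos":[0,0,0],"rotation":[0,0,0]},{"delta_pos":[0,0,0],"rotation":[0,0,0]},{"delta_pos":[0,0,0],"rotation":[0,0,0]}]' 0.55
python3 -m handwheel '[{"delta_pos":[0,0,-0.2],"rotation":[0,0,0]},{"delta_pos":[0,0,-0.2],"rotation":[0,0,0]},{"delta_pos":[0,0,-0.2],"rotation":[0,0,0]},{"delta_pos":[0,0,-0.2],"rotation":[0,0,0]},{"delta_pos":[0,0,-0.2],"rotation":[0,0,0]}]'
python3 - <<'E'
from h import *
go(.4245,-.086,.125,6.2)
E
```

```text
time: 14.58
tool_pos: [0.5589, 0.0138, 0.0233]
tcp_rot: [-0.0, 1.0, -0.018, -0.002]
wrist_force: [0.5, 0.3, -1.0]
width: 0.0233
grip_force: 20.0
time: 15.0
tool_pos: [0.5619, 0.0136, 0.0129]
tcp_rot: [0.0, 1.0, -0.017, 0.001]
wrist_force: [-0.1, 0.2, -0.5]
width: 0.0235
grip_force: 20.0
time: 15.42
tool_pos: [0.5612, 0.0136, 0.0121]
tcp_rot: [0.0, 1.0, -0.017, 0.0]
wrist_force: [-0.2, -0.5, -0.1]
width: 0.0422
grip_force: 0.0
time: 15.83
tool_pos: [0.5608, 0.0137, 0.133]
tcp_rot: [-0.0, 1.0, -0.017, -0.0]
wrist_force: [-0.0, -0.1, -0.8]
width: 0.0427
grip_force: 0.0
t 15.8 pos [0.5608 0.0137 0.133 ] yaw -2.0 | total pos units old axes [-1.107  0.869  0.067] new axes [-1.219  0.703  0.067] rot [-0.      0.     -0.0454] q6 1.53 w 0.0427 g 0.0
```

```bash

python3 -m handwheel '[{"delta_pos":[-0.15,0.12,0],"rotation":[0,0,0]},{"delta_pos":[-0.16,0.12,0],"rotation":[0,0,0]},{"delta_pos":[-0.16,0.13,0],"rotation":[0,0,0]},{"delta_pos":[-0.16,0.13,0],"rotation":[0,0,0]},{"delta_pos":[-0.16,0.13,0],"rotation":[0,0,0]}]' 0.35
python3 -m handwheel '[{"delta_pos":[-0.16,0.12,0],"rotation":[0,0,0]},{"delta_pos":[-0.16,0.12,0],"rotation":[0,0,0]},{"delta_pos":[0,0,0],"rotation":[0,0,-0.023]},{"delta_pos":[0,0,0],"rotation":[0,0,-0.023]},{"delta_pos":[0,0,0],"rotation":[0,0,0]}]'
python3 -m handwheel '[{"delta_pos":[0,0,0.2],"rotation":[0,0,0]},{"delta_pos":[0,0,0.2],"rotation":[0,0,0]},{"delta_pos":[0,0,0.2],"rotation":[0,0,0]},{"delta_pos":[0,0,0],"rotation":[0,0,0]},{"delta_pos":[0,0,0],"rotation":[0,0,0]}]'
python3 - <<'E'
from h import *
go(.4245,-.086,.006,6.2)
for n in("scene","top"):
    im=imaging.capture(n);np.save(n+"5.npy",im)
cv2.imwrite("pics/a5.png",np.hstack([cv2.resize(np.load("scene5.npy")[130:250,200:320,::-1],(400,400),interpolation=2),cv2.resize(np.load("top5.npy")[120:270,200:350,::-1],(400,400),interpolation=2)]))
E
```

```text
time: 16.25
tool_pos: [0.4627, -0.0591, 0.1319]
tcp_rot: [0.0, 1.0, -0.017, 0.0]
wrist_force: [0.8, 0.0, -0.5]
width: 0.0612
grip_force: 0.0
time: 16.67
tool_pos: [0.4241, -0.0864, 0.132]
tcp_rot: [0.0, 0.998, 0.055, 0.0]
wrist_force: [0.2, 0.7, -0.2]
width: 0.0615
grip_force: 0.0
time: 17.08
tool_pos: [0.4233, -0.0856, 0.0588]
tcp_rot: [-0.001, 0.999, 0.055, -0.002]
wrist_force: [-0.0, 0.5, -0.0]
width: 0.062
grip_force: 0.0
t 17.1 pos [ 0.4233 -0.0856  0.0588] yaw 6.3 | total pos units old axes [0.011 0.005 0.44 ] new axes [0.009 0.004 0.44 ] rot [-0.0005  0.001   0.0003] q6 1.14 w 0.062 g 0.0
```

View pics/a5.png

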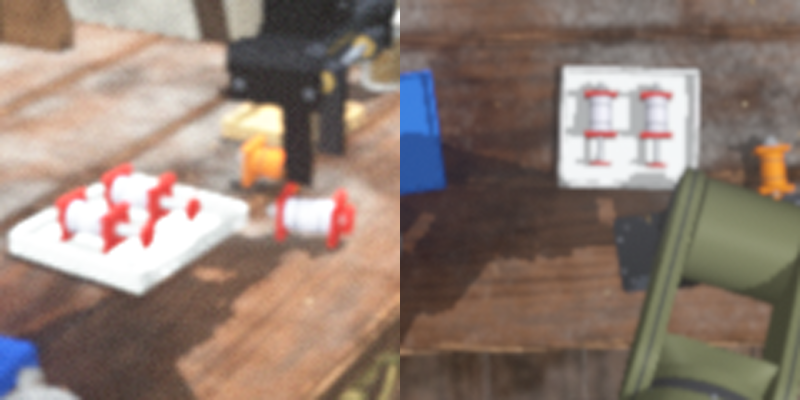

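Both pulled-out syringes lie side by side on the white tray floor with plungers out (top crop (600,115) and (655,115)). Gripping the middle one.

```bash

python3 -m handwheel '[{"delta_pos":[0.01,0,0.16],"rotation":[0,0,0]},{"delta_pos":[0,0,0.14],"rotation":[0,0,0]},{"delta_pos":[0,0,0.08],"rotation":[0,0,0]},{"delta_pos":[0,0,0.05],"rotation":[0,0,0]},{"delta_pos":[0,0,0.02],"rotation":[0,0,0]}]' 
python3 -m handwheel '[{"delta_pos":[0,0,0],"rotation":[0,0,0]},{"delta_pos":[0,0,0],"rotation":[0,0,0]},{"delta_pos":[0,0,0],"rotation":[0,0,0]},{"delta_pos":[0,0,0],"rotation":[0,0,0]},{"delta_pos":[0,0,0],"rotation":[0,0,0]}]' 1 20
python3 -m handwheel '[{"delta_pos":[0,0,0],"rotation":[0,0,0]},{"delta_pos":[0,0,0],"rotation":[0,0,0]},{"delta_pos":[0,0,0],"rotation":[0,0,0]},{"delta_pos":[0,0,0],"rotation":[0,0,0]},{"delta_pos":[0,0,0],"rotation":[0,0,0]}]'
python3 -m handwheel '[{"delta_pos":[0,0,-0.2],"rotation":[0,0,0]},{"delta_pos":[0,0,-0.2],"rotation":[0,0,0]},{"delta_pos":[0,0,-0.2],"rotation":[0,0,0]},{"delta_pos":[0,0,-0.2],"rotation":[0,0,0]},{"delta_pos":[0,0,-0.2],"rotation":[0,0,0]}]'
python3 - <<'E'
from h import *
go(.546,.259,.125,6.7)
E
```

```text
time: 17.6
tool_pos: [0.4258, -0.086, 0.006]
tcp_rot: [0.0, 0.998, 0.055, 0.0]
wrist_force: [-0.2, 0.1, -0.2]
width: 0.0619
grip_force: 0.0
time: 18.02
tool_pos: [0.426, -0.0861, 0.0064]
tcp_rot: [0.0, 0.998, 0.055, 0.0]
wrist_force: [0.6, 0.1, -0.3]
width: 0.0339
grip_force: 0.0
time: 18.43
tool_pos: [0.4258, -0.0861, 0.0062]
tcp_rot: [0.0, 0.998, 0.055, 0.0]
wrist_force: [-0.8, 0.2, 3.0]
width: 0.0244
grip_force: 18.9
time: 18.85
tool_pos: [0.4249, -0.0857, 0.1262]
tcp_rot: [-0.0, 0.998, 0.055, -0.001]
wrist_force: [-0.2, 0.3, -0.9]
width: 0.0233
grip_force: 19.6
t 18.9 pos [ 0.4249 -0.0857  0.1262] yaw 6.3 | total pos units old axes [ 1.319 -2.744  0.011] new axes [ 1.338 -2.735  0.01 ] rot [-0.0002  0.0003 -0.0022] q6 1.14 w 0.0233 g 19.6
```

```bash

python3 -m handwheel '[{"delta_pos":[0.07,-0.15,0],"rotation":[0,0,0]},{"delta_pos":[0.1,-0.2,0],"rotation":[0,0,0]},{"delta_pos":[0.1,-0.21,0],"rotation":[0,0,0]},{"delta_pos":[0.1,-0.21,0],"rotation":[0,0,0]},{"delta_pos":[0.1,-0.21,0],"rotation":[0,0,0]}]'
python3 -m handwheel '[{"delta_pos":[0.1,-0.21,0],"rotation":[0,0,0]},{"delta_pos":[0.1,-0.21,0],"rotation":[0,0,0]},{"delta_pos":[0.1,-0.21,0],"rotation":[0,0,0]},{"delta_pos":[0.1,-0.21,0],"rotation":[0,0,0]},{"delta_pos":[0.1,-0.21,0],"rotation":[0,0,0]}]'
python3 -m handwheel '[{"delta_pos":[0.1,-0.21,0],"rotation":[0,0,0]},{"delta_pos":[0.1,-0.21,0],"rotation":[0,0,0]},{"delta_pos":[0.1,-0.2,0],"rotation":[0,0,0]},{"delta_pos":[0.05,-0.09,0],"rotation":[0,0,0]},{"delta_pos":[0,0,0],"rotation":[0,0,0]}]'
python3 -m handwheel '[{"delta_pos":[0,0,0],"rotation":[0,0,0]},{"delta_pos":[0,0,0],"rotation":[0,0,0]},{"delta_pos":[0,0,0],"rotation":[0,0,0]}]'
python3 - <<'E'
from h import *
go(.546,.259,.0105,6.7)
E
```

```text
time: 19.27
tool_pos: [0.4684, 0.0384, 0.1252]
tcp_rot: [-0.0, 0.998, 0.055, -0.0]
wrist_force: [0.3, -1.4, -0.7]
width: 0.024
grip_force: 19.6
time: 19.68
tool_pos: [0.5141, 0.1703, 0.1249]
tcp_rot: [0.0, 0.998, 0.055, -0.001]
wrist_force: [0.2, -0.2, -2.0]
width: 0.0237
grip_force: 19.6
time: 20.1
tool_pos: [0.5469, 0.26, 0.1251]
tcp_rot: [-0.0, 0.998, 0.056, -0.0]
wrist_force: [-1.3, -0.7, -2.6]
width: 0.0241
grip_force: 19.6
time: 20.35
tool_pos: [0.5464, 0.257, 0.1255]
tcp_rot: [0.0, 0.999, 0.054, -0.0]
wrist_force: [0.0, 0.3, -1.3]
width: 0.0235
grip_force: 19.6
t 20.4 pos [0.5464 0.257  0.1255] yaw 6.2 | total pos units old axes [-0.001 -0.018  0.959] new axes [-0.001 -0.017  0.959] rot [ 0.0001  0.0003 -0.0025] q6 1.81 w 0.0235 g 19.6
```

```bash

python3 -m handwheel '[{"delta_pos":[0,-0.015,0.2],"rotation":[0,0,0]},{"delta_pos":[0,0,0.2],"rotation":[0,0,0]},{"delta_pos":[0,0,0.2],"rotation":[0,0,0]},{"delta_pos":[0,0,0.15],"rotation":[0,0,0]},{"delta_pos":[0,0,0.08],"rotation":[0,0,0]}]'
python3 -m handwheel '[{"delta_pos":[0,0,0.06],"rotation":[0,0,0]},{"delta_pos":[0,0,0.04],"rotation":[0,0,0]},{"delta_pos":[0,0,0.02],"rotation":[0,0,0]},{"delta_pos":[0,0,0],"rotation":[0,0,0]},{"delta_pos":[0,0,0],"rotation":[0,0,0]}]' 
python3 -m handwheel '[{"delta_pos":[0,0,0],"rotation":[0,0,0]},{"delta_pos":[0,0,0],"rotation":[0,0,0]},{"delta_pos":[0,0,0],"rotation":[0,0,0]},{"delta_pos":[0,0,0],"rotation":[0,0,0]},{"delta_pos":[0,0,0],"rotation":[0,0,0]}]' 0.55
python3 -m handwheel '[{"delta_pos":[0,0,-0.2],"rotation":[0,0,0]},{"delta_pos":[0,0,-0.2],"rotation":[0,0,0]},{"delta_pos":[0,0,-0.2],"rotation":[0,0,0]},{"delta_pos":[0,0,-0.2],"rotation":[0,0,0]},{"delta_pos":[0,0,-0.2],"rotation":[0,0,0]}]'
python3 - <<'E'
from h import *
go(.434,.253,.125,-43.6)
E
```

```text
time: 20.77
tool_pos: [0.5446, 0.2582, 0.0234]
tcp_rot: [0.001, 0.999, 0.054, -0.002]
wrist_force: [0.1, -0.7, -1.4]
width: 0.0238
grip_force: 19.6
time: 21.18
tool_pos: [0.5475, 0.2603, 0.013]
tcp_rot: [-0.0, 0.998, 0.055, 0.001]
wrist_force: [-0.9, -0.2, -0.7]
width: 0.0236
grip_force: 19.6
time: 21.6
tool_pos: [0.5469, 0.2602, 0.0122]
tcp_rot: [-0.0, 0.998, 0.055, 0.0]
wrist_force: [0.1, -0.6, 1.1]
width: 0.0423
grip_force: 0.0
time: 22.02
tool_pos: [0.5465, 0.26, 0.1331]
tcp_rot: [-0.0, 0.998, 0.055, 0.0]
wrist_force: [0.6, -0.6, -0.8]
width: 0.0429
grip_force: 0.0
t 22.0 pos [0.5465 0.26   0.1331] yaw 6.3 | total pos units old axes [-0.938 -0.045  0.067] new axes [-0.639  0.689  0.067] rot [-0.     -0.      0.2773] q6 1.82 w 0.0429 g 0.0
```

```bash

python3 -m handwheel '[{"delta_pos":[-0.18,-0.01,0],"rotation":[0,0,0]},{"delta_pos":[-0.19,-0.01,0],"rotation":[0,0,0]},{"delta_pos":[-0.19,-0.01,0],"rotation":[0,0,0]},{"delta_pos":[-0.19,-0.01,0],"rotation":[0,0,0]},{"delta_pos":[-0.19,0,0],"rotation":[0,0,0]}]'
python3 -m handwheel '[{"delta_pos":[0,0,0],"rotation":[0,0,0.035]},{"delta_pos":[0,0,0],"rotation":[0,0,0.035]},{"delta_pos":[0,0,0],"rotation":[0,0,0.035]},{"delta_pos":[0,0,0],"rotation":[0,0,0.035]},{"delta_pos":[0,0,0],"rotation":[0,0,0.035]}]' 0.45
python3 -m handwheel '[{"delta_pos":[0,0,0.08],"rotation":[0,0,0.035]},{"delta_pos":[0,0,0.08],"rotation":[0,0,0.035]},{"delta_pos":[0,0,0.08],"rotation":[0,0,0.03]},{"delta_pos":[0,0,0],"rotation":[0,0,0]},{"delta_pos":[0,0,0],"rotation":[0,0,0]}]'
python3 - <<'E'
from h import *
go(.434,.253,.029,-43.6)
for n in("scene","top"):
    im=imaging.capture(n);np.save(n+"6.npy",im)
cv2.imwrite("pics/a6.png",np.hstack([cv2.resize(np.load("scene6.npy")[170:290,130:250,::-1],(400,400),interpolation=2),cv2.resize(np.load("top6.npy")[130:250,130:250,::-1],(400,400),interpolation=2)]))
E
```

```text
time: 22.43
tool_pos: [0.4329, 0.2523, 0.1319]
tcp_rot: [-0.0, 0.998, 0.055, 0.0]
wrist_force: [-0.2, 0.4, -0.4]
width: 0.0429
grip_force: 0.0
time: 22.85
tool_pos: [0.4339, 0.2524, 0.132]
tcp_rot: [-0.0, 0.975, -0.221, 0.0]
wrist_force: [-0.6, -0.9, 0.6]
width: 0.0522
grip_force: 0.0
time: 23.27
tool_pos: [0.4336, 0.2522, 0.1027]
tcp_rot: [0.0, 0.93, -0.367, -0.0]
wrist_force: [0.0, 0.2, -0.4]
width: 0.0518
grip_force: 0.0
t 23.3 pos [0.4336 0.2522 0.1027] yaw -43.0 | total pos units old axes [-0.001 -0.008  0.614] new axes [-0.002 -0.007  0.614] rot [0.0004 0.0002 0.0031] q6 2.74 w 0.0518 g 0.0
```

View pics/a6.png

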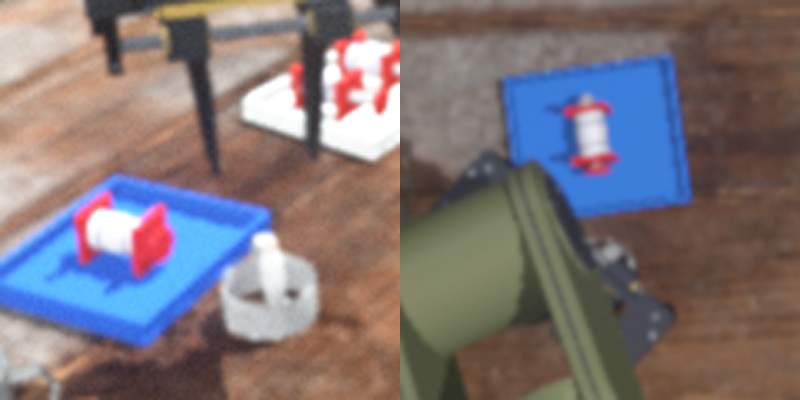

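The pushed-in syringe lies flat in the blue tray (top crop (590,135)). The open fingers (scene 213 and 313) straddle the cutter's bow at (265,245). Lowering and gripping.

```bash

python3 -m handwheel '[{"delta_pos":[0,0,0.18],"rotation":[0,0,0]},{"delta_pos":[0,0,0.18],"rotation":[0,0,0]},{"delta_pos":[0,0,0.12],"rotation":[0,0,0]},{"delta_pos":[0,0,0.08],"rotation":[0,0,0]},{"delta_pos":[0,0,0.05],"rotation":[0,0,0]}]' 
python3 -m handwheel '[{"delta_pos":[0,0,0.02],"rotation":[0,0,0]},{"delta_pos":[0,0,0],"rotation":[0,0,0]},{"delta_pos":[0,0,0],"rotation":[0,0,0]},{"delta_pos":[0,0,0],"rotation":[0,0,0]},{"delta_pos":[0,0,0],"rotation":[0,0,0]}]' 1 15
python3 -m handwheel '[{"delta_pos":[0,0,0],"rotation":[0,0,0]},{"delta_pos":[0,0,0],"rotation":[0,0,0]},{"delta_pos":[0,0,0],"rotation":[0,0,0]},{"delta_pos":[0,0,0],"rotation":[0,0,0]},{"delta_pos":[0,0,0],"rotation":[0,0,0]}]'
python3 - <<'E'
from h import *
go(.549,-.288,.15)
E
```

```text
time: 23.78
tool_pos: [0.4338, 0.2523, 0.0292]
tcp_rot: [0.0, 0.93, -0.368, -0.0]
wrist_force: [-0.1, 0.0, 0.9]
width: 0.0521
grip_force: 0.0
time: 24.2
tool_pos: [0.4347, 0.2527, 0.0284]
tcp_rot: [-0.001, 0.93, -0.368, 0.001]
wrist_force: [0.4, -0.2, -0.6]
width: 0.0242
grip_force: 0.0
time: 24.62
tool_pos: [0.4343, 0.2525, 0.0279]
tcp_rot: [-0.0, 0.93, -0.368, 0.0]
wrist_force: [-0.4, 0.0, 1.7]
width: 0.0111
grip_force: 15.0
t 24.6 pos [0.4343 0.2525 0.0279] yaw -43.2 | total pos units old axes [ 3.78   2.63  -1.018] new axes [ 3.779  2.63  -1.018] rot [-0.0002 -0.0001  0.    ] q6 2.74 w 0.0111 g 15.0
```

```bash

python3 -m handwheel '[{"delta_pos":[0,0,-0.2],"rotation":[0,0,0]},{"delta_pos":[0,0,-0.2],"rotation":[0,0,0]},{"delta_pos":[0,0,-0.2],"rotation":[0,0,0]},{"delta_pos":[0,0,-0.2],"rotation":[0,0,0]},{"delta_pos":[0,0,-0.2],"rotation":[0,0,0]}]'
python3 -m handwheel '[{"delta_pos":[0.12,0.08,0],"rotation":[0,0,0]},{"delta_pos":[0.18,0.13,0],"rotation":[0,0,0]},{"delta_pos":[0.2,0.14,0],"rotation":[0,0,0]},{"delta_pos":[0.2,0.14,0],"rotation":[0,0,0]},{"delta_pos":[0.2,0.14,0],"rotation":[0,0,0]}]'
python3 -m handwheel '[{"delta_pos":[0.2,0.14,0],"rotation":[0,0,0]},{"delta_pos":[0.2,0.14,0],"rotation":[0,0,0]},{"delta_pos":[0.2,0.14,0],"rotation":[0,0,0]},{"delta_pos":[0.2,0.14,0],"rotation":[0,0,0]},{"delta_pos":[0.2,0.14,0],"rotation":[0,0,0]}]'
python3 -m handwheel '[{"delta_pos":[0.2,0.14,0],"rotation":[0,0,0]},{"delta_pos":[0.2,0.14,0],"rotation":[0,0,0]},{"delta_pos":[0.2,0.14,0],"rotation":[0,0,0]},{"delta_pos":[0.2,0.14,0],"rotation":[0,0,0]},{"delta_pos":[0.2,0.14,0],"rotation":[0,0,0]}]'
python3 -m handwheel '[{"delta_pos":[0.2,0.14,0],"rotation":[0,0,0]},{"delta_pos":[0.2,0.14,0],"rotation":[0,0,0]},{"delta_pos":[0.18,0.12,0],"rotation":[0,0,0]},{"delta_pos":[0.1,0.06,0],"rotation":[0,0,0]},{"delta_pos":[0,0,0],"rotation":[0,0,0]}]'
python3 -m handwheel '[{"delta_pos":[0,0,0],"rotation":[0,0,0]},{"delta_pos":[0,0,0],"rotation":[0,0,0]},{"delta_pos":[0,0,0],"rotation":[0,0,0]}]'
python3 - <<'E'
from h import *
go(.549,-.288,.033)
E
```

```text
time: 25.03
tool_pos: [0.4335, 0.2522, 0.1481]
tcp_rot: [0.0, 0.93, -0.368, -0.0]
wrist_force: [0.1, -0.2, -0.2]
width: 0.0109
grip_force: 15.0
time: 25.45
tool_pos: [0.4607, 0.1222, 0.1471]
tcp_rot: [0.0, 0.93, -0.368, -0.0]
wrist_force: [0.2, 0.7, -0.2]
width: 0.0106
grip_force: 15.0
time: 25.87
tool_pos: [0.4907, -0.0214, 0.1471]
tcp_rot: [0.0, 0.93, -0.368, -0.0]
wrist_force: [-0.2, -0.0, -0.8]
width: 0.011
grip_force: 15.0
time: 26.28
tool_pos: [0.5207, -0.1647, 0.1469]
tcp_rot: [-0.0, 0.93, -0.368, -0.0]
wrist_force: [1.7, -0.3, 0.4]
width: 0.0111
grip_force: 15.0
time: 26.7
tool_pos: [0.5429, -0.2616, 0.147]
tcp_rot: [0.0, 0.929, -0.369, -0.0]
wrist_force: [-0.3, 0.2, -0.1]
width: 0.0107
grip_force: 15.0
time: 26.95
tool_pos: [0.5425, -0.2581, 0.1472]
tcp_rot: [-0.0, 0.93, -0.367, -0.0]
wrist_force: [-0.0, 0.5, 0.4]
width: 0.0112
grip_force: 15.0
t 26.9 pos [ 0.5425 -0.2581  0.1472] yaw -43.1 | total pos units old axes [0.211 0.145 0.952] new axes [0.21  0.145 0.952] rot [-0.      0.0003 -0.    ] q6 1.79 w 0.0112 g 15.0
```

```bash

python3 -m handwheel '[{"delta_pos":[0.11,0.07,0],"rotation":[0,0,0]},{"delta_pos":[0.1,0.07,0],"rotation":[0,0,0]},{"delta_pos":[0,0,0],"rotation":[0,0,0]},{"delta_pos":[0,0,0],"rotation":[0,0,0]},{"delta_pos":[0,0,0],"rotation":[0,0,0]}]'
python3 -m handwheel '[{"delta_pos":[0,0,0.2],"rotation":[0,0,0]},{"delta_pos":[0,0,0.2],"rotation":[0,0,0]},{"delta_pos":[0,0,0.2],"rotation":[0,0,0]},{"delta_pos":[0,0,0.15],"rotation":[0,0,0]},{"delta_pos":[0,0,0.08],"rotation":[0,0,0]}]'
python3 -m handwheel '[{"delta_pos":[0,0,0.06],"rotation":[0,0,0]},{"delta_pos":[0,0,0.04],"rotation":[0,0,0]},{"delta_pos":[0,0,0.015],"rotation":[0,0,0]},{"delta_pos":[0,0,0],"rotation":[0,0,0]},{"delta_pos":[0,0,0],"rotation":[0,0,0]}]' 
python3 - <<'E'
from h import *
go(.549,-.288,.032)
im=imaging.capture("scene")
cv2.imwrite("pics/a7.png",cv2.resize(im[110:210,240:340,::-1],(500,500),interpolation=2))
E
```

```text
time: 27.37
tool_pos: [0.5495, -0.2891, 0.1473]
tcp_rot: [-0.0, 0.93, -0.368, -0.0]
wrist_force: [-0.2, 0.6, 0.1]
width: 0.0108
grip_force: 15.0
time: 27.78
tool_pos: [0.5479, -0.2876, 0.0447]
tcp_rot: [-0.001, 0.93, -0.368, -0.002]
wrist_force: [-0.8, -0.2, -1.5]
width: 0.0108
grip_force: 15.0
time: 28.2
tool_pos: [0.5504, -0.2894, 0.0353]
tcp_rot: [0.0, 0.93, -0.368, 0.001]
wrist_force: [-0.3, 0.5, 0.2]
width: 0.0113
grip_force: 15.0
t 28.2 pos [ 0.5504 -0.2894  0.0353] yaw -43.2 | total pos units old axes [-0.017 -0.001  0.027] new axes [-0.017 -0.001  0.027] rot [-0.0001 -0.0006  0.    ] q6 1.75 w 0.0113 g 15.0
```

View pics/a7.png

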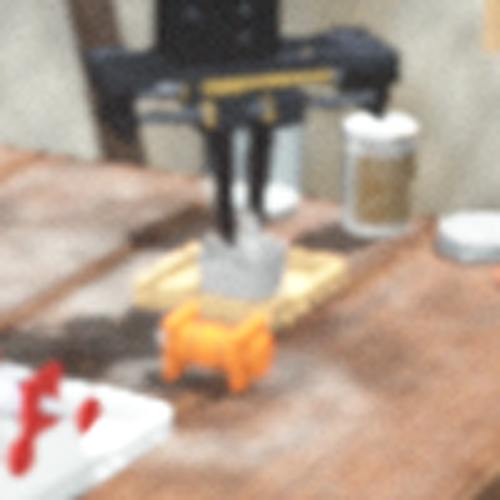

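The cutter is upright at (242,265), inside the wooden tray. Lowering the last 2 mm, releasing and retreating.

```bash

python3 -m handwheel '[{"delta_pos":[0,0,0.01],"rotation":[0,0,0]},{"delta_pos":[0,0,0.01],"rotation":[0,0,0]},{"delta_pos":[0,0,0],"rotation":[0,0,0]},{"delta_pos":[0,0,0],"rotation":[0,0,0]}]'
python3 -m handwheel '[{"delta_pos":[0,0,0],"rotation":[0,0,0]},{"delta_pos":[0,0,0],"rotation":[0,0,0]},{"delta_pos":[0,0,0],"rotation":[0,0,0]},{"delta_pos":[0,0,0],"rotation":[0,0,0]},{"delta_pos":[0,0,0],"rotation":[0,0,0]}]' 0.65
python3 -m handwheel '[{"delta_pos":[0,0,-0.15],"rotation":[0,0,0]},{"delta_pos":[0,0,-0.2],"rotation":[0,0,0]},{"delta_pos":[0,0,-0.2],"rotation":[0,0,0]},{"delta_pos":[0,0,-0.2],"rotation":[0,0,0]},{"delta_pos":[0,0,-0.2],"rotation":[0,0,0]}]'
python3 -m handwheel '[{"delta_pos":[-0.25,0,-0.1],"rotation":[0,0,0]},{"delta_pos":[-0.25,0.1,-0.1],"rotation":[0,0,0]},{"delta_pos":[-0.25,0.15,0],"rotation":[0,0,0]},{"delta_pos":[-0.2,0.2,0],"rotation":[0,0,0]},{"delta_pos":[-0.2,0.2,0],"rotation":[0,0,0]}]'
python3 -m handwheel '[{"delta_pos":[-0.2,0.2,0],"rotation":[0,0,0]},{"delta_pos":[-0.2,0.2,0],"rotation":[0,0,0]},{"delta_pos":[-0.1,0.1,0],"rotation":[0,0,0]},{"delta_pos":[0,0,0],"rotation":[0,0,0]},{"delta_pos":[0,0,0],"rotation":[0,0,0]}]'
python3 -m handwheel '[{"delta_pos":[0,0,0],"rotation":[0,0,0]},{"delta_pos":[0,0,0],"rotation":[0,0,0]},{"delta_pos":[0,0,0],"rotation":[0,0,0]},{"delta_pos":[0,0,0],"rotation":[0,0,0]},{"delta_pos":[0,0,0],"rotation":[0,0,0]}]'
python3 - <<'E'
from h import *
s=imaging.capture("scene");t=imaging.capture("top")
cv2.imwrite("pics/a8.png",np.hstack([cv2.resize(s[130:280,130:330,::-1],(400,300),interpolation=2),cv2.resize(t[100:250,150:420,::-1],(400,222),interpolation=2)]) if 0 else np.vstack([cv2.resize(s[130:280,110:330,::-1],(440,300),interpolation=2),cv2.resize(t[120:250,150:420,::-1],(440,212),interpolation=2)]))
E
```

```text
time: 28.58
tool_pos: [0.5498, -0.2891, 0.032]
tcp_rot: [0.0, 0.93, -0.368, 0.0]
wrist_force: [0.4, -0.1, -0.1]
width: 0.011
grip_force: 15.0
time: 29.0
tool_pos: [0.5495, -0.2889, 0.0316]
tcp_rot: [-0.0, 0.93, -0.368, -0.0]
wrist_force: [0.2, 0.2, 0.4]
width: 0.0324
grip_force: 0.0
time: 29.42
tool_pos: [0.5494, -0.2888, 0.1467]
tcp_rot: [-0.0, 0.93, -0.368, -0.0]
wrist_force: [0.3, -0.2, 0.3]
width: 0.0335
grip_force: 0.0
time: 29.83
tool_pos: [0.3944, -0.2507, 0.1699]
tcp_rot: [0.0, 0.93, -0.367, 0.0]
wrist_force: [0.2, -0.3, -0.2]
width: 0.0332
grip_force: 0.0
time: 30.25
tool_pos: [0.3106, -0.2543, 0.17]
tcp_rot: [0.0, 0.93, -0.369, 0.001]
wrist_force: [0.6, -0.1, -0.5]
width: 0.0332
grip_force: 0.0
time: 30.67
tool_pos: [0.3112, -0.254, 0.1695]
tcp_rot: [-0.0, 0.93, -0.368, -0.0]
wrist_force: [0.2, -0.1, -0.3]
width: 0.0332
grip_force: 0.0
```

View pics/a8.png

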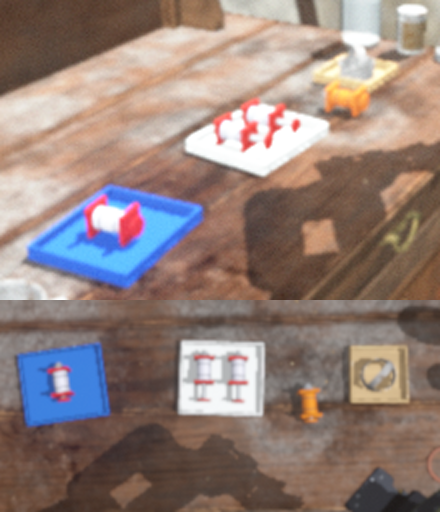

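The final picture shows everything in place: the pushed-in syringe in blue (62,382), two pulled-out ones in white (204 and 238,370), and the cutter upright in the wooden tray (378,374). The arm is clear.

```bash
python3 -c "
from cell import robot
print(robot.finish_job())"
```

```text
the job is handed in; nothing more can be done
None
```

I handed the job in after about 31 s: the last pictures show both pulled-out syringes flat in the white tray, the pushed-in one flat in the blue tray, and the cutter upright in the wooden tray, but no verdict came back.

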